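# Set up the folding stand on the work sheet

## Task

Set up the folding drawing stand on the hardboard sheet: put it down, still folded, in the middle of the sheet, squared up with it and with its hinge end towards the far side of the sheet, and let go of it. Then take hold of it again, swing its back (with the finger tab) up over centre until it snaps fully open.

Things in the scene. Friction and masses are not known exactly. Their poses are not given: they have to be found in the camera images.
- stand: Folding stand, loose, 0.65 kg: dark wood base 180 x 58 x 22 mm, light back panel folded on it. Origin: centre of underside; x along the length to the hinge end, y across, z up. Lip across the -x end. Grip the base's long sides (58 mm apart) near mid-length; parts on it reach 39 mm above the underside, the tab 69 mm. Starts folded on the bench, x within 0.8 rad of straight away from the robot.
- stand_hinge (a point): Centre of the stand's hinge axis, on the base: 65 mm from the base's origin along its x, 30 mm above its underside. The hinge axis is the base's y.
- stand_tab (a point): Middle of the finger tab on the back panel (moves with it): a block 22 mm wide along the hinge axis, 14 mm thick, standing 33 mm out of the panel's 46 mm wide face, 118 mm from the hinge axis; this point lies 22 mm off the panel's middle plane (which holds the hinge axis). Folded, the tab points straight up near the lip end.
- stand_back_panel (a joint): Angle of the back panel (10 mm thick, 130 mm long from the hinge axis), rad: 0 folded on the base, grows as the tab swings up and over to the hinge end; stop at 1.9, fully open, leaning back past upright, tab then pointing away behind. Over-centre spring: it closes by itself below about 1.0 and snaps open by itself beyond. About 2 N at the tab lifts it.
- sheet: Yellowish-brown hardboard sheet, fixed on the bench, 250 x 360 x 7 mm. Origin: centre of its underside; x to its far 360 mm edge (away from the robot), y left, z up. A fixed stool leg (37 mm thick, 205 mm long) lies on it along its left edge, 155 mm from the middle; another lies on the bench straight ahead of the robot, between the two places of sheet and stand.

How it is judged:
By the outcome, as a careful person would: the job done as asked, in the order asked, and still so for the second after the job is handed in, with the robot touching nothing.
It also fails if it takes over 61 s, if anything falls off the work surface, if the arm or the gripper's body presses on something with over 40 N, if the wrist force passes 120 N, or if a joint passes its speed limit or range.

## Robot

A 6-joint arm with a two-finger parallel gripper is mounted at the origin on the work surface; the furniture and walls round the work are solid. World frame = base frame: x ahead of the robot, y to its left, z up, the work surface at z = 0. Lengths are in m, angles in rad, forces in N, time in s.
With the tool pointing down it reaches from about 0.4 to 0.825 m from the base axis. Payload 7 kg.
Tool frame: the origin (TCP) lies midway between the tips of the shut fingers; the grasp point (between the pads) lies 19 mm behind it (arm.hold_point_z is the distance from the TCP to the grasp point, in m); z points along the fingers, x is the direction in which the jaws open and shut, and the axes are right-handed (so a half turn about z gives the same grasp; the last joint's range is limited). The gripper opens to 88 mm and grips with 3 to 60 N. Pads are 19 mm wide; open, the fingers measure 130 mm over their backs; the gripper's body (78 mm by 193 mm) begins 47 mm behind the grasp point.
Start: joints at [-0.96, 0.359, 0.012, 0, -1.224, -0.288], TCP at [0.214, -0.64, 0.227] pointing down, gripper open.
Joint ranges: [-3.07, 3.07], [-1.43, 2.12], [-1.02, 1.25], [-3.03, 1.67], [-3.05, -0], [-3.03, 3.03]. Speed limits (rad/s): [2.39, 2.39, 3.01, 3.14, 3.14, 3.14].

## Interface

Orientations are given as [roll, pitch, yaw] about the fixed x, y, z axes, in that order (R = Rz(yaw) Ry(pitch) Rx(roll)).
In Python, from station import readout, viewer, job, arm gives the robot as it stands.
- The arm moves only by the tool apply_moves, never from a script. Its argument "deltas" is text: rows parted by semicolons, each of 4 numbers parted by spaces: the shift along the tool's x, y, z in cm, then the turn about the tool's z in rad. A call has 1 to 10 rows; each row shifts and turns the commanded pose from where the row before left it, along the tool's axes as they then stand; what a row does not reach is not made up. A row lasts 1/8 s, in which the tool goes at most 62.5 mm and 10.7 degrees, less where a joint would pass 70% of its speed; a pose out of reach is approached as far as the arm can. A call is refused whole if a number of a shift passes 6.25 or a number of a turn 0.188, either way. A call with a gripper value outside its range is refused whole. "gripper" is the closure, from -1 (fully open) to 1 (shut), so that 0 is half open, set as the call begins (left out, the last holds). The fingers move at their own pace and stop on an object; "squeeze" is the grip in N (left out, the last holds). Time passes only in rows, so rows that do not move let the fingers close. It gives the time, the measured TCP pose, the force and the opening at its end, in the units of the state.
- readout.get_state(): the state, without advancing time (a new reading comes with each control period).
- viewer.grab_frame(name): name is "side" or "top"; returns a dict with "image" (420x560x3 uint8, red, green, blue), "camera_matrix" (3x3 intrinsics, pixels), "cam_to_world" (4x4, takes a point from camera to world coordinates). Camera axes: x right, y up, looking along -z (the intrinsics and any distortion apply to the point x, -y, -z); pixel columns grow to the right and rows downward; lengths in m; the calibration is good to about 2 mm. A picture is of the moment at which its call begins. There is no depth.
- job.job_done(): hands the job in, once; it reports no verdict.
Trained networks look in the newest picture that a camera, given by its name, has taken for a name from the list of things; names that differ only in an ending like _2 or _b are one class to them, and where a whole thing is asked for, a point or a joint stands for the part that bears it (a point fixed in the world has none). Each returns a list of dicts, best first, with "conf" (0 to 1); they miss things now and then, are a little off and sometimes report something else, mostly with a low value. They report only what shows in the picture. A call takes as long as a camera call.
- viewer.silhouettes(camera, query): "region" (420x560 bool, what is visible of it) and "extent" ([left, top, width, height] in pixels, round what is visible of it).
The state is a dict: "t": time; "q": joint angles; "qd": joint speeds; "joint_efforts": joint torques, N m; "eef_pos": TCP position; "ee_rot": TCP orientation; "force": force on the tool from outside, world axes, zero at the start; "moment": the same for the moment, N m; "width": finger opening in m.
Only numpy, scipy, OpenCV 4.12 (cv2) and the standard library are available. Lean on these libraries where they do the work, as an engineer would, in place of code of your own. Each camera call takes 0.05 s, during which the arm holds its last target.

## Working session

There is one attempt and no reset: what is moved stays moved. The work goes in short steps, Python scripts to look and compute and a tool call to move; the robot and the scene stay as the last step left them, time stands still between calls to the robot, and variables do not carry over. Pictures are saved under pics/ and viewed, and the job is handed in when it is done.

Besides the shell and the picture viewer there is one more tool, called as a command line: name --argument value ..., lists and objects as JSON in quotes. apply_moves: Moves the arm, as the interface text tells. Its arguments: {"type":"object","properties":{"deltas":{"type":"string"},"gripper":{"type":"number"},"squeeze":{"type":"number"}},"required":["deltas"]}

```bash
ls; mkdir -p pics
python3 - <<'E'
from station import readout, viewer, job, arm
import cv2,numpy as np
print(readout.get_state()); print([a for a in dir(arm) if a[0]!='_'])
for n in("side","top"):
    f=viewer.grab_frame(n); cv2.imwrite(f'pics/{n}0.png',f["image"][:,:,::-1]); print(n,f["camera_matrix"],f["cam_to_world"],[k for k in f])
    for q in("stand","sheet","stand_tab","stand_hinge"):
        for d in viewer.silhouettes(n,q): print(n,q,d["conf"],d["extent"],d["region"].sum())
E
```

```text
pics
{'t': 0.0, 'q': array([-9.59890202e-01,  3.59393842e-01,  1.10728978e-02, -3.77972120e-04,
       -1.22409270e+00, -2.88103762e-01]), 'qd': array([ 3.29174222e-04, -8.99201747e-04, -3.92110302e-04, -1.51797132e-03,
       -1.51620337e-03,  5.05649542e-05]), 'joint_efforts': array([-9.45727516e-04, -5.82717741e+01,  2.93057048e+01,  6.99700758e+00,
        6.83663209e-03, -1.48757731e-04]), 'eef_pos': array([ 0.21396062, -0.6396801 ,  0.22561928]), 'ee_rot': array([-3.14147374e+00, -1.65162188e-03,  1.89346987e+00]), 'force': array([-0.29721976, -0.26011157, -0.71669693]), 'moment': array([-0.02479694, -0.00073222, -0.010732  ]), 'width': 0.08752586045388455}
['Unreachable', 'hold_point_z']
side [[415.51187016   0.         272.51041585]
 [  0.         415.51187016 211.37273994]
 [  0.           0.           1.        ]] [[-0.94559356  0.23341758 -0.22664743  0.18380087]
 [-0.32496752 -0.64382103  0.69274136  0.78285468]
 [ 0.01577763  0.72870482  0.68464615  0.81562943]
 [ 0.          0.          0.          1.        ]] ['image', 'camera_matrix', 'cam_to_world']
side stand 0.74 [190.1, 272.6, 80.3, 44.6] 2109
side stand 0.65 [246.5, 127.2, 101.2, 81.8] 4683
side sheet 0.65 [246.6, 130.5, 102.8, 79.3] 4588
side stand_tab 0.59 [203.5, 275.8, 55.7, 25.3] 1047
side stand_hinge 0.65 [191.0, 273.2, 79.6, 41.0] 2062
top [[399.23545993   0.         282.62975049]
 [  0.         399.23545993 210.19415038]
 [  0.           0.           1.        ]] [[ 0.0095028   0.99642584 -0.08393589  0.35932218]
 [-0.99994277  0.00988177  0.00410059  0.02071093]
 [ 0.00491537  0.08389212  0.99646272  1.02735699]
 [ 0.          0.          0.          1.        ]] ['image', 'camera_matrix', 'cam_to_world']
top stand 0.96 [165.0, 174.8, 35.9, 71.4] 1714
top sheet 0.93 [332.8, 164.2, 141.1, 100.5] 12548
top stand_tab 0.98 [169.3, 173.3, 26.6, 61.2] 1000
top stand_hinge 0.6 [165.6, 170.7, 32.7, 74.3] 1728
```

View pics/top0.png

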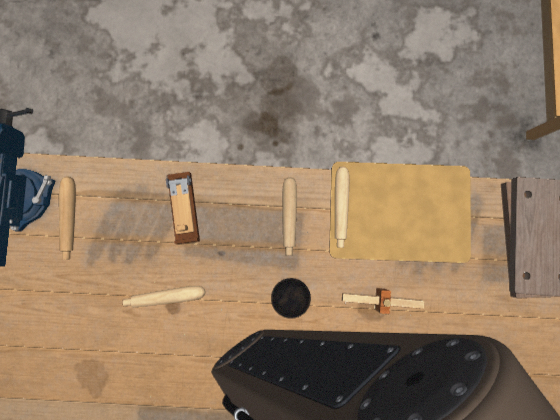

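View pics/side0.png

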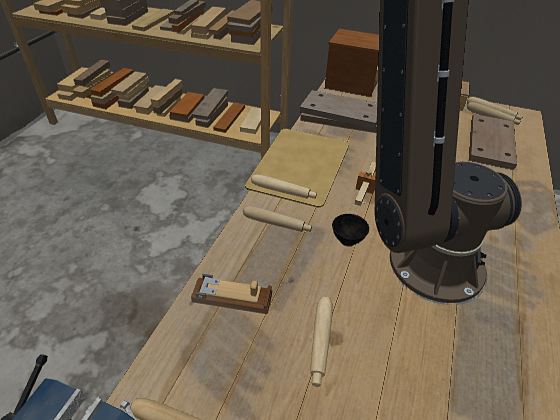

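The top view shows the stand at about (182,208), with its blue hinge end up (far side). The sheet is centred near (400,213), with one leg on its left edge and another at (289,215) in between. Next I'll fit poses.

```bash
cat > h.py <<'E'
import numpy as np, cv2
from scipy.optimize import minimize
def proj(P,f):
    M=np.linalg.inv(f["cam_to_world"]); p=np.asarray(P,float)@M[:3,:3].T+M[:3,3]
    q=np.c_[p[:,0],-p[:,1],-p[:,2]]@np.asarray(f["camera_matrix"]).T
    return q[:,:2]/q[:,2:]
def ray(u,v,f,z):
    d=np.linalg.inv(f["camera_matrix"])@[u,v,1]; d=np.array([d[0],-d[1],-d[2]])
    C=np.asarray(f["cam_to_world"]); d=C[:3,:3]@d; o=C[:3,3]; return o+d*(z-o[2])/d[2]
def box(x0,x1,y0,y1,z0,z1): return np.array([[x,y,z] for x in(x0,x1) for y in(y0,y1) for z in(z0,z1)])
def place(P,x,y,a,z=0):
    c,s=np.cos(a),np.sin(a); return P@np.array([[c,-s,0],[s,c,0],[0,0,1]]).T+[x,y,z]
def ppts(boxes,pose,f,S=8):
    m=np.zeros((420*2,560*2),np.uint8)
    for b in boxes:
        q=proj(place(b,*pose),f)*2
        cv2.fillConvexPoly(m,cv2.convexHull(np.round(q*16).astype(np.int32)),255,shift=4,lineType=cv2.LINE_AA)
    return cv2.resize(m,(560,420),interpolation=cv2.INTER_AREA)/255.
STAND=[box(-.09,.09,-.029,.029,0,.022),box(-.065,.065,-.023,.023,.025,.035),box(-.06,-.046,-.011,.011,.035,.068)]
SHEET=[box(-.125,.125,-.18,.18,0,.007)]
def fit(boxes,obs,p0,z=0):
    def c(p): return sum(np.abs(ppts(boxes,(*p,z),f)-m).sum() for f,m in obs)
    best=None
    for k in range(3):
        s=np.array([p0]+[np.array(p0)+d for d in ([.01,0,0],[0,.01,0],[0,0,.1])])
        r=minimize(c,p0,method='Nelder-Mead',options=dict(initial_simplex=s,xatol=1e-4,fatol=.1)); p0=r.x
    return r.x,r.fun
E
python3 - <<'E'
from station import viewer
from h import *
F={n:viewer.grab_frame(n) for n in("side","top")}
S={n:viewer.silhouettes(n,"stand")[0]["region"].astype(float) for n in F}
r=viewer.silhouettes("top","sheet")[0]["region"]
t=F["top"];c=ray(182,208,t,.03)
for names in(["top"],["side"],["top","side"]): print(names,fit(STAND,[(F[n],S[n]) for n in names],[c[0],c[1],0.1]))
sr=cv2.morphologyEx(r.astype(np.uint8),cv2.MORPH_CLOSE,np.ones((25,25))).astype(float)
c=ray(400,213,t,0); ps,v=fit(SHEET,[(t,sr)],[c[0],c[1],0.]); print('sheet top',ps,v)
im=t["image"].copy(); big=cv2.resize(im,None,fx=2,fy=2,interpolation=cv2.INTER_CUBIC)
p,_=fit(STAND,[(F[n],S[n]) for n in F],[*ray(182,208,t,.03)[:2],.1])
def draw(big,f,boxes,pose,s,o):
    for b in boxes:
        h=cv2.convexHull(((proj(place(b,*pose),f)-o)*s).astype(np.float32)); cv2.polylines(big,[np.int32(h)],True,(0,255,0),1)
o=np.array([130,130]);a=cv2.resize(im[130:280,130:220],None,fx=4,fy=4,interpolation=cv2.INTER_CUBIC);draw(a,t,STAND,p,4,o)
o2=np.array([320,150]);b=cv2.resize(im[150:275,320:480],None,fx=2.7,fy=2.7);draw(b,t,SHEET,ps,2.7,o2)
out=np.zeros((600,800,3),np.uint8);out[:a.shape[0],:a.shape[1]]=a;out[:b.shape[0],360:360+b.shape[1]]=b
cv2.imwrite('pics/fit.png',out[:,:,::-1])
s=F["side"];o=np.array([170,250]);a=cv2.resize(s["image"][250:340,170:290],None,fx=6,fy=6,interpolation=cv2.INTER_CUBIC);draw(a,s,STAND,p,6,o);cv2.imwrite('pics/fits.png',a[:,:,::-1])
o=np.array([230,110]);b=cv2.resize(s["image"][110:230,230:370],None,fx=4,fy=4);draw(b,s,SHEET,ps,4,o);cv2.imwrite('pics/fitsh.png',b[:,:,::-1])
E
```

```text
['top'] (array([0.44691157, 0.2708314 , 0.16201243]), np.float64(109.70196078431374))
['side'] (array([0.4462889 , 0.27011154, 0.15233971]), np.float64(145.14901960784312))
['top', 'side'] (array([0.44648742, 0.27045216, 0.15797736]), np.float64(258.18431372549026))
sheet top [ 0.44376883 -0.28606581 -0.02412047] 281.7450980392157
```

View pics/fit.png

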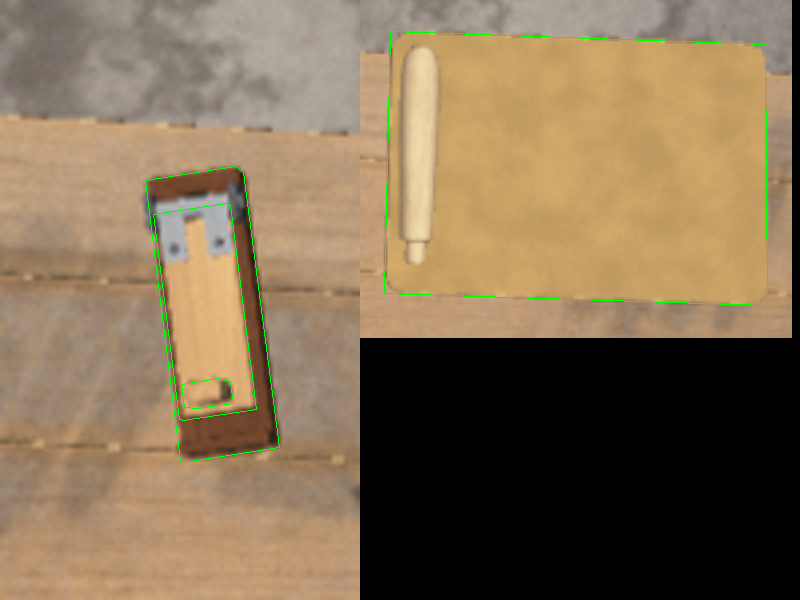

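View pics/fits.png

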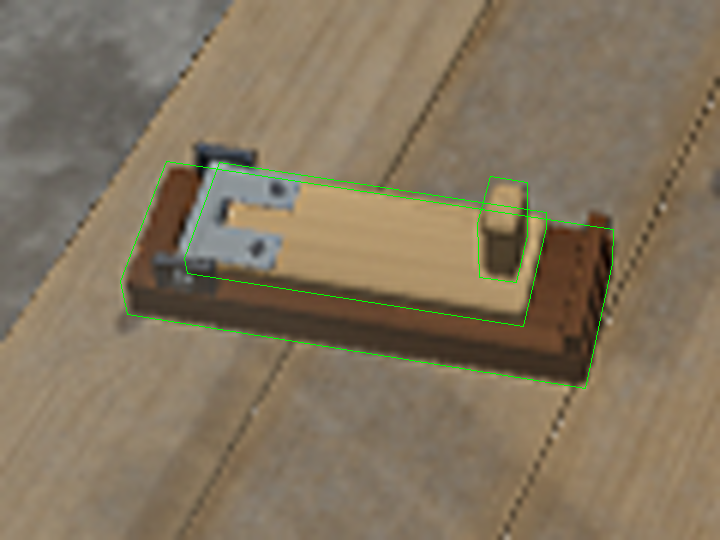

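View pics/fitsh.png

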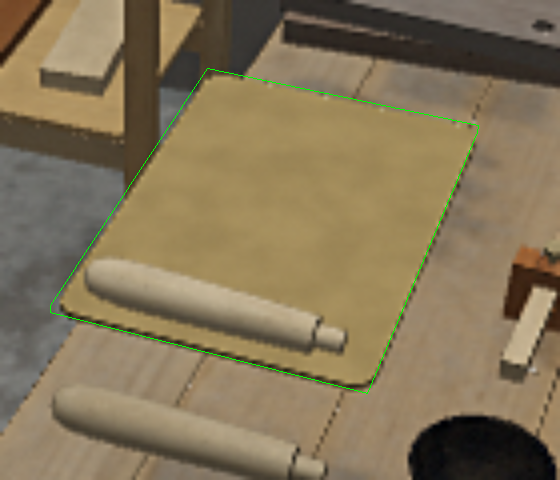

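```bash
cat > plan.py <<'E'
import sys,numpy as np
from station import readout
# usage: plan.py x y z yaw n [x y z yaw n ...]
s=readout.get_state(); p=s["eef_pos"].copy(); y=s["ee_rot"][2]
print('now',s["t"],p.round(4),s["ee_rot"].round(4),s["width"].round(4),s["force"].round(1))
a=list(map(float,sys.argv[1:])); rows=[]
for i in range(0,len(a),5):
    t=np.array(a[i:i+3]); ty=a[i+3]; n=int(a[i+4]); p0=p.copy(); y0=y
    for k in range(1,n+1):
        tgt=p0+(t-p0)*k/n; tyk=y0+(ty-y0)*k/n
        d=(tgt-p)*100; X=np.array([np.cos(y),np.sin(y)]); Y=np.array([np.sin(y),-np.cos(y)])
        r=np.round([d[:2]@X,d[:2]@Y,-d[2],-(tyk-y)],2 if 0 else 3)
        rows.append(r); p=p+np.r_[(r[0]*X+r[1]*Y)/100,-r[2]/100]; y=y-r[3]
for j in range(0,len(rows),10): print('; '.join(' '.join(f'{v:g}' for v in r.round(3)) for r in rows[j:j+10]))
E
python3 plan.py .43 -.35 .22 1.8 7  .456 .272 .2 1.729 12
```

```text
Traceback (most recent call last):
  File "plan.py", line 5, in <module>
    print('now',s["t"],p.round(4),s["ee_rot"].round(4),s["width"].round(4),s["force"].round(1))
                                                       ^^^^^^^^^^^^^^^^
AttributeError: 'float' object has no attribute 'round'
```

```bash
sed -i 's/s\["width"\].round(4)/round(s["width"],4)/' plan.py
python3 plan.py .43 -.35 .22 1.8 7  .456 .272 .2 1.729 12
```

```text
now 0.75 [ 0.2141 -0.6401  0.2266] [3.1416 0.     1.8936] 0.0874 [0.5 0.  0.1]
2.952 4.24 0.094 0.013; 3.007 4.201 0.094 0.014; 3.065 4.158 0.094 0.013; 3.119 4.119 0.094 0.013; 3.173 4.077 0.094 0.014; 3.229 4.033 0.095 0.013; 3.281 3.99 0.094 0.014; 4.999 1.387 0.167 0.006; 5.007 1.357 0.166 0.006; 5.016 1.326 0.167 0.006
5.023 1.297 0.167 0.006; 5.031 1.266 0.166 0.005; 5.037 1.242 0.167 0.006; 5.045 1.211 0.166 0.006; 5.051 1.18 0.167 0.006; 5.059 1.151 0.167 0.006; 5.066 1.12 0.166 0.006; 5.072 1.089 0.167 0.006; 5.079 1.06 0.167 0.006
```

apply_moves --deltas "2.95 4.24 0.1 0.013; 3 4.2 0.1 0.013; 3.05 4.15 0.1 0.013; 3.1 4.1 0.1 0.013; 3.15 4.1 0.1 0.013; 3.2 4.05 0.1 0.013; 3.3 4 0.1 0.013; 5 1.4 0.15 0.006; 5 1.35 0.15 0.006; 5 1.3 0.15 0.006" --gripper -1

```text
t: 2.0
eef_pos: [0.4361, -0.1936, 0.2152]
ee_rot: [3.141, 0.0, 1.784]
force: [0.5, 0.2, 0.3]
width: 0.0876
```

apply_moves --deltas "5 1.3 0.15 0.006; 5 1.25 0.15 0.006; 5 1.25 0.15 0.006; 5 1.2 0.15 0.006; 5 1.2 0.15 0.006; 5 1.15 0.15 0.006; 5 1.1 0.15 0.006; 5 1.1 0.15 0.006; 5 1.05 0.15 0.006"

```text
t: 3.12
eef_pos: [0.4551, 0.2686, 0.2019]
ee_rot: [3.141, -0.0, 1.731]
force: [-0.2, 0.3, 0.4]
width: 0.0878
```

```bash
python3 plan.py .4564 .2721 .09 1.729 4 .4564 .2721 .09 1.729 1
```

```text
now 3.125 [0.4551 0.2686 0.2019] [ 3.1409e+00 -5.0000e-04  1.7308e+00] 0.0878 [-0.2  0.3  0.4]
0.08 0.047 2.797 0; 0.081 0.047 2.796 0.001; 0.08 0.046 2.797 0; 0.08 0.047 2.796 0.001; 0 -0 0 -0
```

apply_moves --deltas "0.1 0.05 2.8 0; 0.1 0.05 2.8 0; 0 0 2.8 0; 0 0 2.8 0; 0 0 0 0"

```text
t: 3.75
eef_pos: [0.4549, 0.2678, 0.088]
ee_rot: [-3.138, 0.003, 1.73]
force: [0.3, 0.2, 1.1]
width: 0.0878
```

```bash
python3 - <<'E'
from station import viewer
import cv2
a=viewer.grab_frame("side")["image"];b=viewer.grab_frame("top")["image"]
cv2.imwrite('pics/a1.png',cv2.resize(a[200:360,120:340],None,fx=3,fy=3)[:,:,::-1]);cv2.imwrite('pics/a2.png',b[:,:,::-1])
E
python3 plan.py .4564 .2721 .006 1.729 4
```

```text
now 3.85 [0.4563 0.2692 0.0903] [3.141  0.     1.7309] 0.0874 [ 0.4  0.4 -0.3]
0.072 0.014 2.108 0; 0.072 0.014 2.109 0.001; 0.073 0.014 2.108 0; 0.072 0.014 2.108 0.001
```

View pics/a1.png

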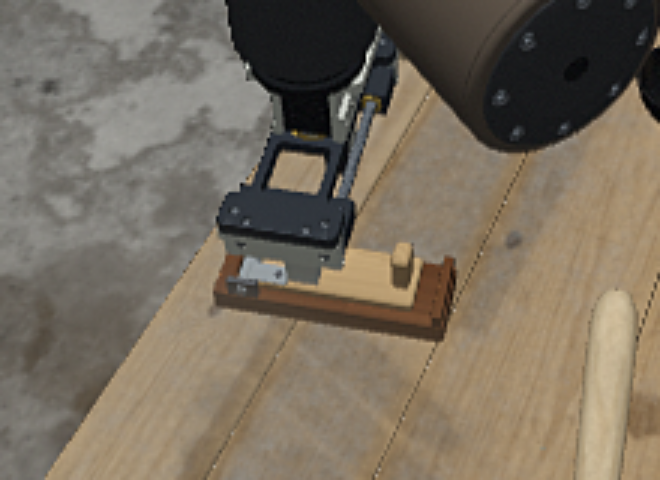

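View pics/a2.png

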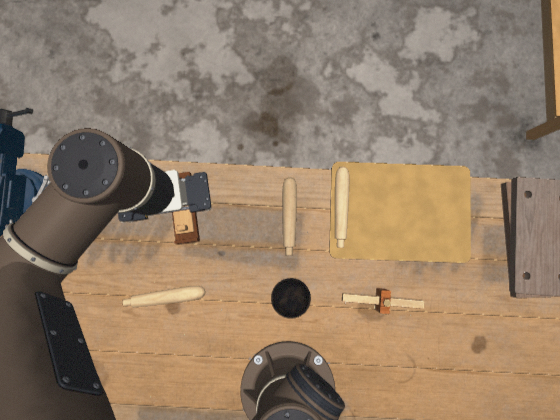

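The side view shows the fingers straddling the base at mid-length, with the tab clear at (402,262) in the crop. Lowering and gripping next.

apply_moves --deltas "0.15 0.03 2.5 0; 0.15 0.03 2.5 0; 0 0 2 0; 0 0 1.5 0; 0 0 0 0; 0 0 0 0"

```text
t: 4.6
eef_pos: [0.4565, 0.2725, 0.0055]
ee_rot: [3.14, -0.001, 1.731]
force: [-0.2, 0.1, -0.2]
width: 0.0875
```

apply_moves --deltas "0 0 0 0; 0 0 0 0; 0 0 0 0; 0 0 0 0; 0 0 0 0; 0 0 0 0" --gripper 1 --squeeze 25

```text
t: 5.35
eef_pos: [0.456, 0.2718, 0.0047]
ee_rot: [-3.142, 0.0, 1.731]
force: [-0.6, -0.3, 4.6]
width: 0.0574
```

```bash
python3 plan.py
```

```text
now 5.35 [0.456  0.2718 0.0047] [-3.1416e+00  2.0000e-04  1.7307e+00] 0.0574 [-0.6 -0.3  4.6]
```

apply_moves --deltas "0 0 -0.5 0; 0 0 -1.5 0; 0 0 -2.5 0; 0 0 -2.5 0; 0 0 -2.5 0; 0 0 -2 0; 0 0 0 0" --squeeze 35

```text
t: 6.22
eef_pos: [0.4565, 0.2727, 0.1215]
ee_rot: [3.139, -0.003, 1.731]
force: [0.3, -0.2, -6.5]
width: 0.0577
```

```bash
python3 plan.py .4537 -.2863 .12 1.547 18
python3 - <<'E'
from station import viewer
import cv2
a=viewer.grab_frame("side")["image"]
cv2.imwrite('pics/b1.png',cv2.resize(a[200:360,120:340],None,fx=3,fy=3)[:,:,::-1])
E
```

```text
now 6.225 [0.4565 0.2727 0.1215] [ 3.1389e+00 -2.5000e-03  1.7307e+00] 0.0577 [ 0.3 -0.2 -6.5]
-3.064 -0.51 0.008 0.01; -3.068 -0.48 0.008 0.01; -3.074 -0.448 0.008 0.011; -3.078 -0.415 0.008 0.01; -3.082 -0.384 0.008 0.01; -3.085 -0.353 0.008 0.01; -3.089 -0.323 0.008 0.01; -3.092 -0.291 0.008 0.011; -3.096 -0.258 0.009 0.01; -3.097 -0.226 0.008 0.01
-3.1 -0.196 0.008 0.01; -3.101 -0.164 0.008 0.01; -3.103 -0.134 0.008 0.011; -3.104 -0.099 0.008 0.01; -3.106 -0.068 0.008 0.01; -3.105 -0.037 0.008 0.01; -3.106 -0.007 0.008 0.011; -3.106 0.028 0.008 0.01
```

View pics/b1.png

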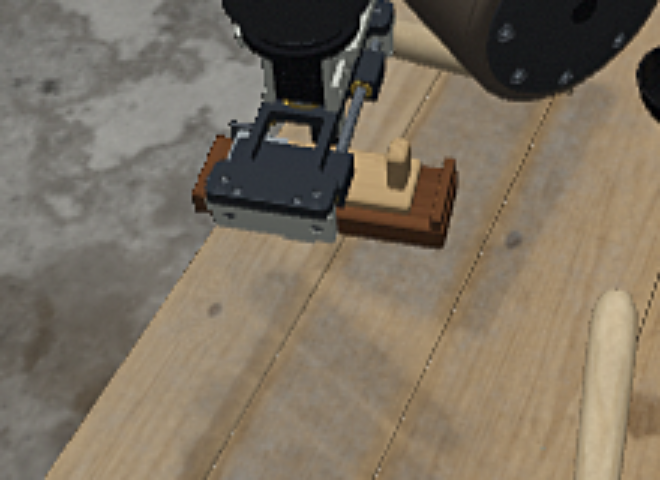

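The stand hangs level in the grip with the lip and tab end clear. Carrying it over.

apply_moves --deltas "-2 -0.4 0 0.01; -3 -0.5 0 0.01; -3.1 -0.5 0 0.01; -3.1 -0.45 0 0.01; -3.1 -0.4 0 0.01; -3.1 -0.35 0 0.01; -3.1 -0.3 0 0.01; -3.1 -0.3 0 0.01; -3.1 -0.25 0 0.01; -3.1 -0.25 0 0.01"

```text
t: 7.52
eef_pos: [0.4514, -0.0303, 0.1186]
ee_rot: [-3.14, 0.0, 1.63]
force: [1.5, -0.4, -5.9]
width: 0.0577
```

apply_moves --deltas "-3.1 -0.2 0 0.01; -3.1 -0.2 0 0.01; -3.1 -0.15 0 0.01; -3.1 -0.1 0 0.01; -3.1 -0.1 0 0.01; -3.1 -0.05 0 0.01; -3.1 0 0 0.01; -3.1 0 0 0.01; -1 0 0 0.003; 0 0 0 0"

```text
t: 8.78
eef_pos: [0.4495, -0.287, 0.1185]
ee_rot: [-3.139, -0.001, 1.546]
force: [0.2, 1.6, -6.7]
width: 0.0577
```

```bash
python3 plan.py .4537 -.2863 .03 1.547 5;python3 - <<'E'
from station import viewer
import cv2
b=viewer.grab_frame("top")["image"]
cv2.imwrite('pics/c1.png',b[:,:,::-1])
E
```

```text
now 8.775 [ 0.4495 -0.287   0.1185] [-3.1395e+00 -7.0000e-04  1.5457e+00] 0.0577 [ 0.2  1.6 -6.7]
0.017 0.083 1.77 -0; 0.017 0.084 1.769 -0.001; 0.017 0.083 1.77 0; 0.017 0.083 1.77 -0; 0.017 0.084 1.77 -0
```

View pics/c1.png

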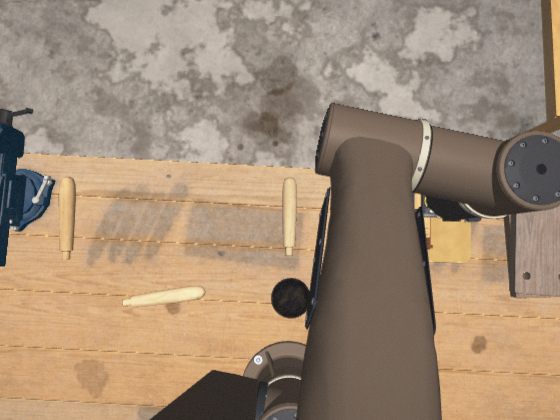

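apply_moves --deltas "0 0.1 1.8 0; 0 0.1 1.8 0; 0 0.1 1.8 0; 0 0.1 1.8 0; 0 0 1 0; 0 0 0 0"

```text
t: 9.57
eef_pos: [0.4543, -0.2862, 0.037]
ee_rot: [-3.14, -0.0, 1.548]
force: [0.4, 0.3, -6.5]
width: 0.0578
```

```bash
python3 plan.py .4537 -.2863 .013 1.547 3;python3 - <<'E'
from station import viewer
import cv2
b=viewer.grab_frame("side")["image"]
cv2.imwrite('pics/d1.png',cv2.resize(b[60:240,200:420],None,fx=3,fy=3)[:,:,::-1])
E
```

```text
now 9.575 [ 0.4543 -0.2862  0.037 ] [-3.1400e+00 -3.0000e-04  1.5482e+00] 0.0578 [ 0.4  0.3 -6.5]
-0.003 -0.02 0.801 0; -0.004 -0.02 0.801 0.001; -0.003 -0.02 0.801 0
```

View pics/d1.png

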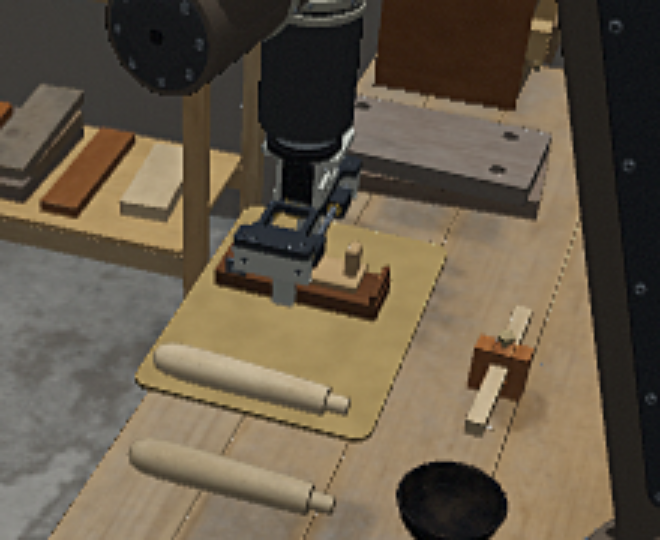

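The side view shows the stand hovering square over the middle of the sheet, with the leg well clear. Lowering slowly.

apply_moves --deltas "0 0 0.8 0; 0 0 0.8 0; 0 0 0.5 0; 0 0 0.2 0; 0 0 0 0; 0 0 0 0"

```text
t: 10.38
eef_pos: [0.455, -0.2869, 0.0147]
ee_rot: [3.141, 0.0, 1.548]
force: [0.5, -0.3, -6.1]
width: 0.0576
```

apply_moves --deltas "0 0 0.15 0; 0 0 0.1 0; 0 0 0 0; 0 0 0 0"

```text
t: 10.88
eef_pos: [0.4548, -0.2868, 0.0121]
ee_rot: [-3.142, -0.0, 1.548]
force: [-0.6, -0.2, -6.5]
width: 0.0581
```

apply_moves --deltas "0 0 0.1 0; 0 0 0 0; 0 0 0.05 0; 0 0 0 0"

```text
t: 11.38
eef_pos: [0.455, -0.2868, 0.0117]
ee_rot: [3.141, 0.0, 1.548]
force: [-5.0, 5.0, 11.1]
width: 0.0573
```

Contact is made, so I'll release and lift.

apply_moves --deltas "0 0 0 0; 0 0 0 0; 0 0 0 0; 0 0 0 0; 0 0 0 0" --gripper -1

```text
t: 12.0
eef_pos: [0.4548, -0.2868, 0.0105]
ee_rot: [-3.141, 0.0, 1.548]
force: [0.5, -0.0, 0.9]
width: 0.0876
```

apply_moves --deltas "0 0 -1.5 0; 0 0 -4 0; 0 0 -5 0; 0 0 -5 0; 0 -1 -3 0; 0 -4 0 0; 0 -5 0 0; 0 0 0 0"

```text
t: 13.0
eef_pos: [0.352, -0.2841, 0.1969]
ee_rot: [3.14, -0.0, 1.546]
force: [0.8, 0.5, 0.4]
width: 0.0881
```

```bash
cat > look.py <<'E'
import sys
from station import viewer,readout
from h import *
tag=sys.argv[1]
F={n:viewer.grab_frame(n) for n in("side","top")}
s=F["side"]["image"]; t=F["top"]["image"]
a=cv2.resize(s[60:240,200:420],None,fx=3,fy=3,interpolation=cv2.INTER_CUBIC)
b=cv2.resize(t[140:280,310:490],None,fx=4,fy=4,interpolation=cv2.INTER_CUBIC)
cv2.imwrite(f'pics/{tag}s.png',a[:,:,::-1]);cv2.imwrite(f'pics/{tag}t.png',b[:,:,::-1])
for n in F:
    for d in viewer.silhouettes(n,"stand")[:2]: print(n,d["conf"],d["extent"],d["region"].sum())
    d=viewer.silhouettes(n,"stand")
    if d: print(fit(STAND,[(F[n],d[0]["region"].astype(float))],[.4438,-.286,-.02],.007))
E
python3 look.py e; python3 plan.py
```

```text
side 0.97 [270.4, 141.4, 58.9, 31.9] 1048
(array([ 0.44472025, -0.28747726, -0.01267774]), np.float64(96.9607843137255))
now 13.3 [ 0.3555 -0.2845  0.1957] [-3.1415  0.      1.5479] 0.0876 [ 0.8  0.2 -0.2]
```

View pics/es.png

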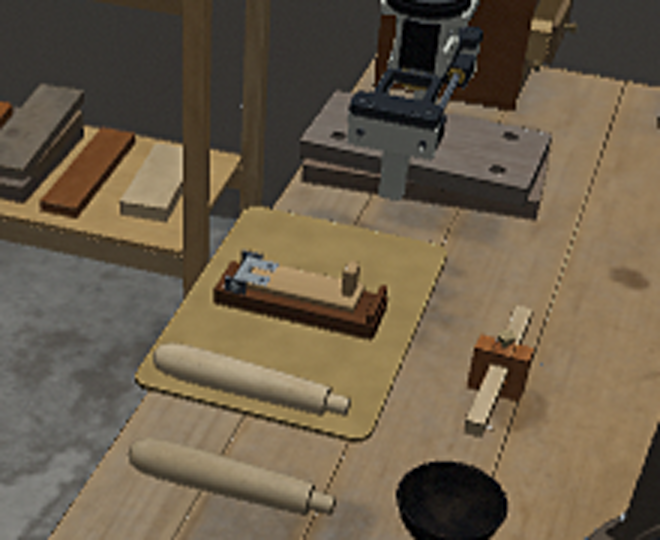

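View pics/et.png

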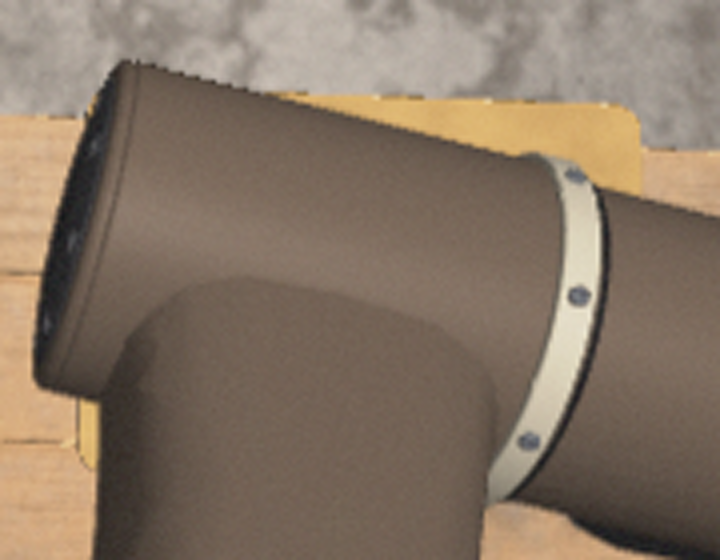

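```bash
python3 - <<'E'
from station import viewer
from h import *
f=viewer.grab_frame("side")
for d in viewer.silhouettes("side","sheet")[:1]:
    r=cv2.morphologyEx(np.pad(d["region"].astype(np.uint8),40),cv2.MORPH_CLOSE,cv2.getStructuringElement(2,(41,41)))[40:-40,40:-40].astype(float)
    print(d["conf"],d["extent"],fit(SHEET,[(f,r)],[.4438,-.286,-.024]))
E
python3 plan.py .392 -.286 .1 1.548 3 .392 -.286 .048 1.548 3
```

```text
0.84 [247.6, 130.8, 100.0, 76.9] (array([ 0.44417424, -0.28592026, -0.00395929]), np.float64(252.3019607843137))
now 13.4 [ 0.3553 -0.2844  0.1954] [-3.1409e+00 -1.0000e-04  1.5479e+00] 0.0876 [ 0.3  0.4 -0.5]
-0.024 1.224 3.179 -0; -0.024 1.224 3.179 -0; -0.024 1.223 3.178 -0; 0 0 1.733 -0; 0 0 1.734 -0; 0 0 1.733 -0
```

The sheet centre agrees between views (0.444, −0.286), and the stand sits within about 1–2 mm of it. Now the tab.

apply_moves --deltas "0 1.2 3.2 0; 0 1.2 3.2 0; 0 1.25 3.2 0; 0 0 1.5 0; 0 0 1.5 0; 0 0 1.2 0; 0 0 0.5 0; 0 0 0 0; 0 0 0 0"

```text
t: 14.52
eef_pos: [0.3917, -0.2854, 0.053]
ee_rot: [3.141, 0.0, 1.548]
force: [0.6, 0.6, -0.5]
width: 0.0876
```

```bash
python3 plan.py .392 -.286 .048 1.549 1; python3 look.py g
```

```text
now 14.525 [ 0.3917 -0.2854  0.053 ] [3.1407e+00 3.0000e-04 1.5477e+00] 0.0876 [ 0.6  0.6 -0.5]
-0.056 0.028 0.504 -0.001
side 0.84 [270.8, 142.7, 57.0, 30.9] 835
(array([ 0.4463359 , -0.28875272,  0.00681601]), np.float64(278.57647058823534))
```

View pics/gs.png

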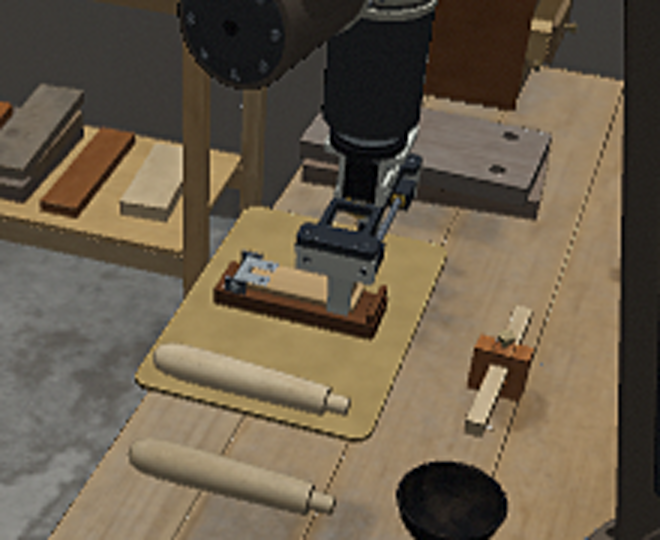

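The fingers straddle the tab, at about (350,285) in the crop. I'll lower 4 mm and grip.

apply_moves --deltas "0 0 0.4 0; 0 0 0 0; 0 0 0 0"

```text
t: 15.2
eef_pos: [0.3913, -0.2853, 0.0484]
ee_rot: [-3.141, -0.0, 1.548]
force: [-0.3, 0.4, 0.9]
width: 0.0873
```

apply_moves --deltas "0 0 0 0; 0 0 0 0; 0 0 0 0; 0 0 0 0; 0 0 0 0; 0 0 0 0; 0 0 0 0; 0 0 0 0" --gripper 1 --squeeze 10

```text
t: 16.2
eef_pos: [0.3913, -0.2852, 0.0486]
ee_rot: [3.142, -0.0, 1.548]
force: [-0.0, -0.1, 0.0]
width: 0.0217
```

Run:
```python
from station import readout
import numpy as np
s=readout.get_state(); p=s["eef_pos"];print(s["t"],p,s["width"],s["force"])
# hinge in tool y(approx +x stand)/z plane
hx,hz=.5098,.037
d=np.array([p[0]-hx,p[2]+.019-hz]);r=np.hypot(*d);a0=np.arctan2(d[1],-d[0]);print(r,a0)
th=np.arange(0,1.61,.08); X=-r*np.cos(a0+th);Z=r*np.sin(a0+th)
for i in range(len(th)-1): print(round(th[i+1],2),round((X[i+1]-X[i])*100,2),round(-(Z[i+1]-Z[i])*100,2))
```

```text
16.2 [ 0.39134291 -0.28524138  0.04856245] 0.021747198961617396 [-0.00113995 -0.11518967  0.00480773]
0.12233620105005256 0.2524979317540875
0.08 0.28 -0.94
0.16 0.36 -0.91
0.24 0.43 -0.88
0.32 0.5 -0.84
0.4 0.56 -0.8
0.48 0.62 -0.75
0.56 0.68 -0.7
0.64 0.74 -0.64
0.72 0.79 -0.58
0.8 0.83 -0.52
0.88 0.87 -0.45
0.96 0.9 -0.38
1.04 0.93 -0.31
1.12 0.95 -0.23
1.2 0.97 -0.15
1.28 0.98 -0.08
1.36 0.98 0.0
1.44 0.98 0.08
1.52 0.97 0.16
1.6 0.95 0.23
```

apply_moves --deltas "0 0.28 -0.94 0; 0 0.36 -0.91 0; 0 0.43 -0.88 0; 0 0.5 -0.84 0; 0 0.56 -0.8 0"

```text
t: 16.82
eef_pos: [0.4127, -0.2858, 0.0929]
ee_rot: [-3.141, -0.0, 1.548]
force: [-3.1, -0.3, -0.1]
width: 0.022
```

apply_moves --deltas "0 0.62 -0.75 0; 0 0.68 -0.7 0; 0 0.74 -0.64 0; 0 0 0 0"

```text
t: 17.32
eef_pos: [0.4341, -0.2865, 0.1142]
ee_rot: [3.14, 0.0, 1.548]
force: [-5.2, 2.1, 5.0]
width: 0.0215
```

```bash
python3 look.py i; python3 plan.py
```

```text
side 0.59 [270.2, 132.3, 57.0, 41.8] 1008
(array([ 0.44790485, -0.292151  , -0.08729713]), np.float64(405.4274509803921))
now 17.625 [ 0.4339 -0.2865  0.114 ] [3.1401e+00 5.0000e-04 1.5479e+00] 0.022 [-4.3  0.4  4.8]
```

View pics/is.png

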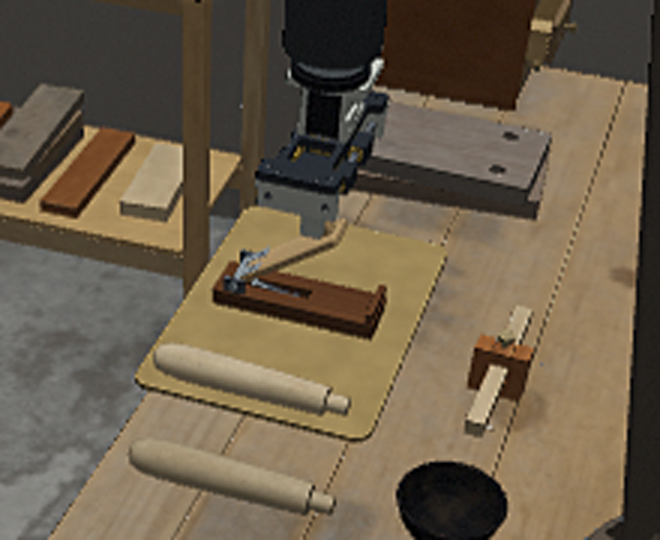

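The panel is about 0.65 rad up and the base hasn't moved. The force is a slight radial push of about 6 N, so I'll ease outward a little and continue.

apply_moves --deltas "0 0.7 -0.7 0; 0 0.8 -0.6 0; 0 0.85 -0.5 0; 0 0.9 -0.4 0; 0 0.9 -0.33 0"

```text
t: 18.25
eef_pos: [0.4752, -0.2873, 0.1389]
ee_rot: [3.142, 0.0, 1.548]
force: [-0.5, 0.1, -0.6]
width: 0.0217
```

apply_moves --deltas "0 0.95 -0.15 0; 0 0.95 -0.1 0; 0 0.98 0 0; 0 0.98 0 0; 0 0.98 0.08 0; 0 0.5 0.05 0; 0 0 0 0"

```text
t: 19.12
eef_pos: [0.5305, -0.2886, 0.141]
ee_rot: [3.138, 0.001, 1.549]
force: [1.4, 2.2, 5.8]
width: 0.0221
```

```bash
python3 look.py j; python3 plan.py
```

```text
side 0.7 [271.7, 112.6, 57.1, 61.4] 1134
(array([ 0.44670502, -0.28726745, -0.01022749]), np.float64(426.1607843137255))
now 19.425 [ 0.5301 -0.2887  0.141 ] [3.1376e+00 9.0000e-04 1.5483e+00] 0.0219 [1.9 1.5 5.4]
```

View pics/js.png

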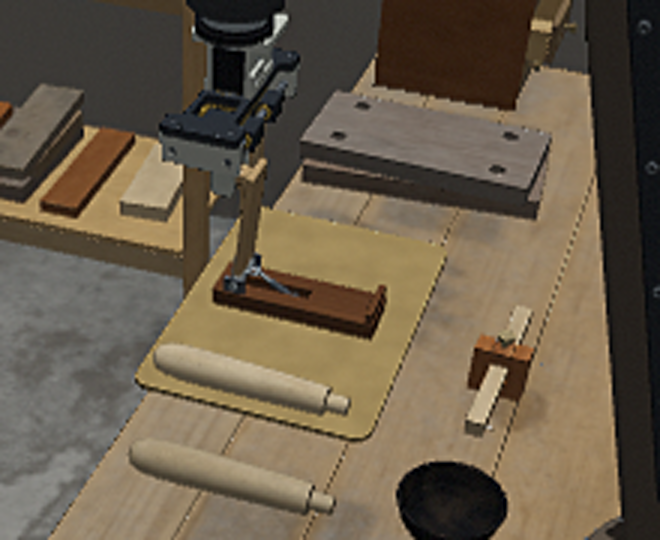

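The panel is upright, past centre (about 1.5 rad). I'll go slightly further, then open the jaws so it snaps the rest of the way.

apply_moves --deltas "0 0.9 0.1 0; 0 0.9 0.15 0; 0 0 0 0"

```text
t: 19.8
eef_pos: [0.5474, -0.289, 0.1371]
ee_rot: [3.141, 0.0, 1.548]
force: [2.2, 1.6, 4.7]
width: 0.0219
```

apply_moves --deltas "0 0 0 0; 0 0 0 0; 0 0 0 0; 0 0 0 0; 0 0 0 0; 0 0 0 0" --gripper -1

```text
t: 20.55
eef_pos: [0.5457, -0.2889, 0.1371]
ee_rot: [-3.141, -0.0, 1.548]
force: [-1.0, 0.6, -0.2]
width: 0.0762
```

```bash
python3 look.py k; python3 plan.py
```

```text
side 0.81 [258.4, 115.8, 69.8, 58.1] 1108
(array([ 0.44928226, -0.2869437 , -0.0469214 ]), np.float64(456.2705882352941))
now 20.85 [ 0.5459 -0.2889  0.1372] [-3.1416 -0.      1.5476] 0.0873 [ 0.8 -0.9  0.1]
```

View pics/ks.png

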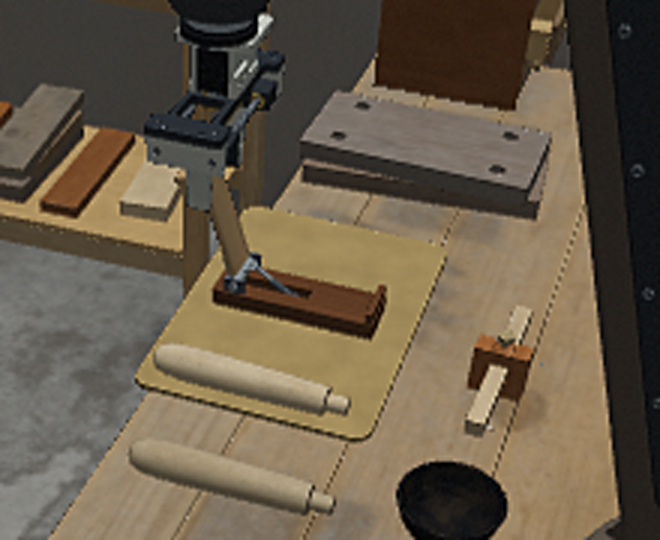

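The panel has leaned fully back and the strut is taut. Lifting straight up and clear.

apply_moves --deltas "0 0 -1.5 0; 0 0 -2.5 0; 0 0 -3.5 0; 0 0 -3.5 0; 0 0 -3.5 0; 0 0 -1.5 0; 3 0 0 0; 5 0 0 0; 6 0 0 0; 6 0 0 0"

```text
t: 22.1
eef_pos: [0.5501, -0.0874, 0.2972]
ee_rot: [-3.141, -0.0, 1.547]
force: [1.7, 0.6, -0.0]
width: 0.0877
```

apply_moves --deltas "6 0 0 0; 6 -1 0 0; 6 -1 0 0; 6 -1 0 0; 6 -1 0 0; 5 -1 0 0; 2 0 0 0; 0 0 0 0"

```text
t: 23.1
eef_pos: [0.5089, 0.283, 0.2966]
ee_rot: [-3.141, 0.001, 1.549]
force: [-0.2, 0.1, -0.5]
width: 0.0875
```

```bash
cat > fin.py <<'E'
from station import viewer,readout
from h import *
F={n:viewer.grab_frame(n) for n in("side","top")}
a=F["side"]["image"][100:220,230:370];b=F["top"]["image"][140:280,310:490]
cv2.imwrite('pics/fins.png',cv2.resize(a,None,fx=5,fy=5,interpolation=cv2.INTER_CUBIC)[:,:,::-1]);cv2.imwrite('pics/fint.png',cv2.resize(b,None,fx=4,fy=4,interpolation=cv2.INTER_CUBIC)[:,:,::-1])
def ST(th):
    def rot(b):
        d=b-[.065,0,.03]; c,s=np.cos(th),np.sin(th); return np.c_[d[:,0]*c+d[:,2]*s,d[:,1],-d[:,0]*s+d[:,2]*c]+[.065,0,.03]
    return [STAND[0]]+[rot(x) for x in STAND[1:]]
obs=[]
for n in F:
    d=viewer.silhouettes(n,"stand")
    if d and d[0]["conf"]>.5: print(n,d[0]["conf"]); obs.append((F[n],d[0]["region"].astype(float)))
for th in(1.5,1.6,1.7,1.8,1.9,2.0): print(th,fit(ST(th),obs,[.4448,-.287,-.02],.007))
E
python3 fin.py; python3 plan.py
```

```text
side 0.89
top 0.92
1.5 (array([ 0.45861042, -0.28601256, -0.00941238]), np.float64(1281.9176470588236))
1.6 (array([ 0.45348027, -0.28614065,  0.00270265]), np.float64(1058.7647058823532))
1.7 (array([ 0.45227209, -0.28618624,  0.00450774]), np.float64(817.7411764705882))
1.8 (array([ 0.44974224, -0.28688386,  0.00355022]), np.float64(572.521568627451))
1.9 (array([ 0.44703678, -0.28707247, -0.01926457]), np.float64(486.7411764705883))
2.0 (array([ 0.44262922, -0.28711342, -0.03091359]), np.float64(612.5294117647059))
now 23.3 [0.5093 0.2809 0.2973] [-3.1416e+00  1.0000e-04  1.5463e+00] 0.0878 [0.5 0.4 0.4]
```

View pics/fins.png

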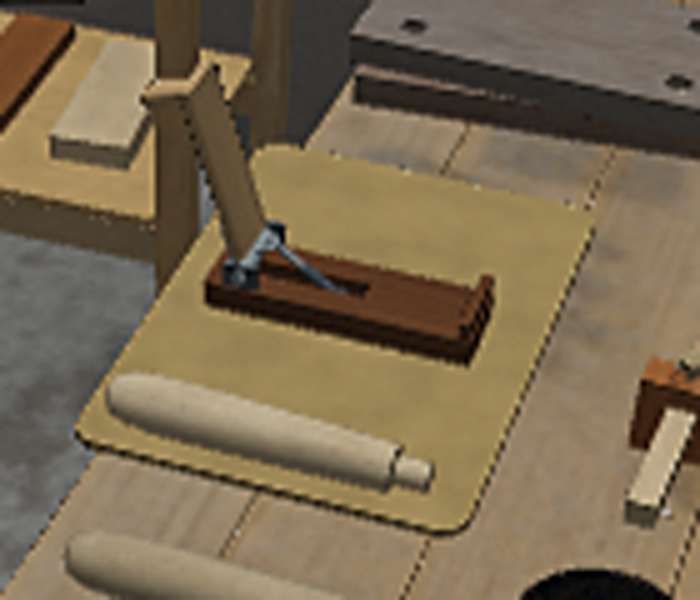

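View pics/fint.png

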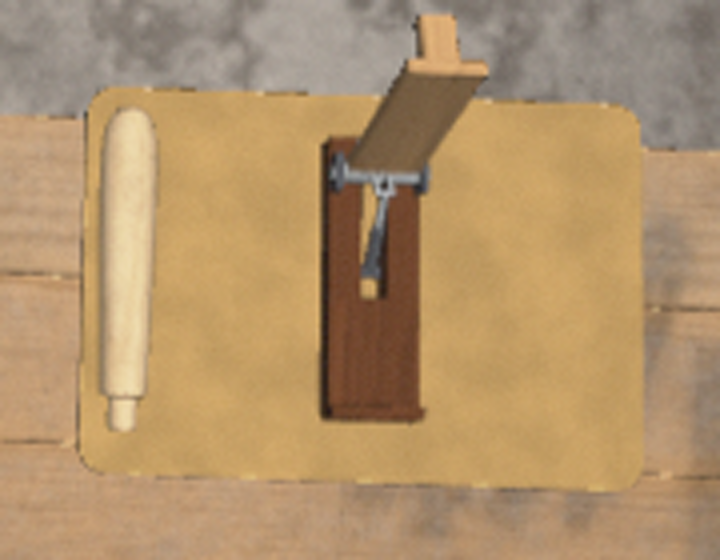

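```bash
python3 -c "
from station import job; print(job.job_done())"
```

```text
the job is handed in; nothing more can be done
None
```

The stand is open in the middle of the sheet. I set it down folded, hinge end to the far side, and let go. I then gripped it again by the finger tab, swung the back up past upright and opened the jaws, and it snapped open by itself. I handed the job in at about 23 s with the arm well clear.

- **Position:** in the last pictures the stand is at about (0.447, −0.287), against a sheet centre of (0.444, −0.286), so roughly 3 mm off centre.
- **Squareness:** the stand's angle fits at −0.02 rad. The two cameras disagreed on the sheet's angle: −0.024 rad from the top view and −0.004 rad from the side. I used the top view, so the stand is square to within about 1 degree.
- **Opening:** the back panel fits best at 1.9 rad, its stop, with the tab pointing away behind.
- **Forces:** the highest reading was about 13 N at the wrist, when I set the stand down. While the tab was being swung it stayed below about 8 N.

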